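# Unlock the cam and close the tile-bonding jig

## Robot

A 6-joint arm with a two-finger parallel gripper is mounted at the origin on the work surface. World frame = base frame: x ahead of the robot, y to its left, z up, the work surface at z = 0. Lengths are in mm, angles in degrees, forces in N, time in s.
With the tool pointing down it reaches from about 250 to 725 mm from the base axis. Payload 9.7 kg.
Tool frame: the origin (TCP) lies midway between the tips of the shut fingers; the grasp point (between the pads) lies 19 mm behind it; z points along the fingers, y is the direction in which the jaws open and shut (so a half turn about z gives the same grasp; the last joint's range is limited). The gripper opens to 85 mm and grips with 20 to 120 N. Pads are 22 mm wide; open, the fingers measure 114 mm over their backs; the gripper's body (76 mm by 85 mm) begins 54 mm behind the grasp point. The pads swing forward as they close: fully open they stand 13 mm farther back than shut.
Start: joints at [-64.744, 4.979, 10.078, 95.1, 0, 90], TCP at [234.662, -497.424, 231.284] pointing down, gripper open.
Joint ranges: [-179.16, 179.16], [-48.56, 103.87], [-65.8, 70.77], [-126.05, 130.52], [-82.76, 87.17], [-180, 180]. Speed limits (degrees/s): [127.2, 127.2, 147.25, 180, 180, 180].

## Interface

Orientations are given as a 3x3 rotation matrix whose columns are the frame's x, y, z axes.
In Python, from plant import env gives the robot as it stands.
- The arm moves only by the tool move_arm, never from a script. Its argument "targets" is a list of rows, each a list of 3 entries, a list of its own where there are three numbers: the shift along the tool's x, y, z in units of 0.3 m (1.0 is 0.3 m), then the turn about the tool's z in units of 180 degrees (1.0 is 180 degrees), then the closure, from -1 (fully open) to 1 (shut). In form: [[[dx, dy, dz], roll, jaw], ...]. A call has 1 to 8 rows; each row is the pose to reach, as a shift and turn from the pose commanded when the call began, along the tool's axes at that moment, turning the shorter way round; what a row does not reach only later rows make up. A row lasts 1/12 s, in which the tool goes at most 41.7 mm and 7.16 degrees, less where a joint would pass 70% of its speed; a pose out of reach is approached as far as the arm can. A call with a number of a shift or a turn outside -1 to 1 is refused whole. A call with a gripper value outside its range is refused whole. The fingers move at their own pace and stop on an object; "squeeze" is the grip in N (left out, the last holds). Time passes only in rows, so rows that repeat a pose let the fingers close. It gives the time, the measured TCP pose, the force and the opening at its end, in the units of the state.
- env.sense(): the state, without advancing time (a new reading comes with each control period).
- env.read_camera(name): name is "side" or "top"; returns (picture, depth): 384x512x3 uint8, red, green, blue; 384x512 float32, mm along the optical axis (not along the pixel's ray), 0 where there is no reading.
- env.calibration(name): a dict with "fov_y" (degrees; the focal length in pixels is half the picture's height over the tangent of half this angle, whatever the lens; pixels are square), "cx", "cy" (the principal point, pixels), "R" (3x3) and "t" (3): a world point X has camera coordinates R X + t. Camera axes: x right, y down, z forward; pixel columns grow to the right and rows downward; lengths in mm; the calibration is good to about 2 mm. A picture is of the moment at which its call begins. calibration takes no time and is no camera call.
- env.close_job(): hands the job in, once; it reports no verdict.
The state is a dict: "time": time; "joints": joint angles; "qvel": joint speeds; "joint_efforts": joint torques, N m; "position": TCP position; "tcp_rot": TCP orientation; "wrist_force": force on the tool from outside, world axes, zero at the start; "ft_torque": the same for the moment, N m; "width": finger opening in mm.
Only numpy, scipy, OpenCV 4.12 (cv2) and the standard library are available. Lean on these libraries where they do the work, as an engineer would, in place of code of your own. Each camera call takes 0.05 s, during which the arm holds its last target. There are 200 camera calls.

## Task

Close the tile-bonding jig without picking anything up. First push the lever of the cam round with a fingertip, sweeping it over the outer side of the jig, until it stands against its stop and the cam's low point faces the slide; only then push the slide fully forward by its upright rear plate, so that the broken tile piece lying on it comes up to its other half. Leave lever, slide and tile like that, do not lift the tile piece or the other things about the jig, and do not shift them.

Things in the scene. Friction and masses are not known exactly. Their poses are not given: they have to be found in the camera images.
- jig: Bonding jig screwed to the table: aluminium base plate 12 mm thick, x -105..145, y -50..125 mm from the origin, which is at table height under the slide's centre line. Carries slide, cam and, at its far end, a fixed bed with the other half of a white tile (top 34 mm up). x = forward direction of the slide (away from the robot, turned up to 0.4 rad), y = the cam's side (left seen from the robot).
- slide (a joint): Travel of the slide along the jig's +x, m: 0 = fully back (its start), 0.030 = fully forward at its end stop. Moves stiffly (about 3 N, plus 25 N per m/s) and stays where left. The carriage is 67 mm wide, 105 mm long, top at 24 mm. The cam blocks it: it can go only 4 mm at cam 0, 13 mm at cam 1.2, all the way near cam pi.
- follower (a point): Middle of the flat front face of the slide's lug, which meets the cam: a steel bar 67 mm long along the jig's y, 16 mm thick, 20 to 32 mm above the table. This point is 26 mm above the table, at jig x -24, y 63.5 mm with the slide back.
- push_face (a point): Centre of the rear face of the slide's upright push plate, 34 mm above the table; the face looks to the jig's -x (to the robot) and is 60 mm wide along y; plate 8 mm thick, top 46 mm above the table. Lies 75 mm behind the jig's origin with the slide back, and moves with it. The base plate (top 12 mm up) extends 30 mm behind it; nothing else stands there.
- cam (a joint): Angle of the cam, rad. 0: high point faces the follower, lever points along the jig's -x. Grows clockwise seen from above: at pi/2 the lever points along the jig's +y, at pi (end of travel, at a stop post) along its +x, with the low point facing the follower. Starts between 0.2 and 1.2. Turns stiffly (0.3 N m, about 5 N at the paddle) and stays where left.
- cam_axis (a point): Vertical axis of the cam, fixed in the jig at x 20, y 75 mm; this point is 46 mm above the table (top of the lever bar). The cam is a steel eccentric disc 52 mm across, 14 mm off centre, 14 to 32 mm above the table; the lever bar over it is 12 mm wide, 38 to 46 mm up. The stop post is at jig x 56, y 63.5 mm, 10 mm thick, top 48 mm up.
- paddle (a point): Centre of the upright black paddle at the lever's end, to be pushed on its flat side: 34 mm long along the lever (41 to 75 mm from the cam axis), 8 mm thick, from 44 to 80 mm above the table; this point is 58 mm from the axis and 62 mm above the table.
- fragment: Loose piece of a broken white tile with two blue bands, about 60 x 56 x 10 mm, about 120 g, lying flat in a shallow nest on the slide (underside 24 mm, top 34 mm above the table); it rides along with the slide. Origin at its underside, over the jig's origin at the start, 30 mm further along the jig's x with the slide home, a few mm short of its other half.
- glue: Bystander: white glue bottle, 36 mm across, 85 mm tall, stands about the jig; origin at its foot.
- jar: Bystander: amber glass jar, 48 mm across, 55 mm tall; origin at its foot.
- cup: Bystander: white ceramic cup, 60 mm across, 55 mm tall; origin at its foot.
- brush: Bystander: brush lying on the table beyond the jig, 160 mm long along its x.
- spatula: Bystander: wooden-handled spatula lying to the right of the jig, 170 mm long along its x.
- shard: Bystander: flat white shard, about 55 x 50 x 7 mm, lying beside the jig; origin at its underside.
Things that resemble listed ones, but are neither listed nor needed, are in the scene too. Leave any pink or turquoise look-alike of the fragment alone.

How it is judged:
By the outcome, as a careful person would: the job done as asked, in the order asked, and still so for the second after the job is handed in, with the robot touching nothing.
It also fails if it takes over 58 s, if anything falls off the work surface, if the arm or the gripper's body presses on something with over 40 N, if the wrist force passes 120 N, or if a joint passes its speed limit or range.

## Working session

There is one attempt and no reset: what is moved stays moved. The work goes in short steps, Python scripts to look and compute and a tool call to move; the robot and the scene stay as the last step left them, time stands still between calls to the robot, and variables do not carry over. Pictures are saved under pics/ and viewed, about 8 in all and at most 12, crops included, and the job is handed in when it is done.

Besides the shell and the picture viewer there is one more tool, called after "Call:" as a command line: name --argument value ..., lists and objects as JSON in quotes. move_arm: Moves the arm, as the interface text tells. Shifts and turns lie within -1 to 1; 1 stands for 0.3 m of shift or 180 degrees of turn. Its arguments: {"type":"object","properties":{"targets":{"type":"array"},"squeeze":{"type":"number"}},"required":["targets"]}

```bash
mkdir -p pics
cat > h.py <<'E'
import numpy as np,cv2
from plant import env
def shot(n,f=None):
    p,d=env.read_camera(n)
    if f: cv2.imwrite('pics/'+f,cv2.cvtColor(p,cv2.COLOR_RGB2BGR))
    np.savez('pics/%s.npz'%n,p=p,d=d)
    return p,d
def cast(n,u,v,z):
    c=env.calibration(n);f=192/np.tan(np.radians(c['fov_y'])/2)
    R=np.array(c['R']);t=np.array(c['t']);C=-R.T@t
    r=R.T@np.array([(u-c['cx'])/f,(v-c['cy'])/f,1]);return C+r*(z-C[2])/r[2]
def cloud(n,d):
    c=env.calibration(n);f=192/np.tan(np.radians(c['fov_y'])/2)
    v,u=np.mgrid[:384,:512];P=np.stack([(u-c['cx'])/f*d,(v-c['cy'])/f*d,d],-1)
    return (P-np.array(c['t']))@np.array(c['R'])
def proj(n,X):
    c=env.calibration(n);f=192/np.tan(np.radians(c['fov_y'])/2)
    q=np.array(c['R'])@X+np.array(c['t']);return q[0]/q[2]*f+c['cx'],q[1]/q[2]*f+c['cy']
E
python3 - <<'E'
from h import *
for n in('top','side'):shot(n,n+'0.png');print(env.calibration(n))
print(env.sense())
E
```

```text
{'fov_y': 45.91674087514614, 'cx': 259.1620620334131, 'cy': 193.57362770683315, 'R': array([[ 1.46469101e-03, -9.99880018e-01, -1.54208741e-02],
       [-9.89909785e-01,  7.35269923e-04, -1.41697134e-01],
       [ 1.41691472e-01,  1.54728167e-02, -9.89789937e-01]]), 't': array([  -7.15042352,  577.16654775, 1121.682567  ])}
{'fov_y': 50.82423875674155, 'cx': 261.098540606106, 'cy': 195.60415699387102, 'R': array([[-0.79147004, -0.6107961 ,  0.02243456],
       [-0.36586572,  0.44404749, -0.81790225],
       [ 0.48960949, -0.65555317, -0.57491964]]), 't': array([465.45136252, 272.5749071 , 556.68969621])}
{'time': 0.1, 'joints': array([-6.47447725e+01,  5.00732897e+00,  1.00397531e+01,  9.51000869e+01,
       -1.25142933e-03,  9.00008556e+01]), 'qvel': array([-0.0110671 , -0.14461678,  0.14490727,  0.13281783,  0.00627004,
       -0.0090483 ]), 'joint_efforts': array([ 3.90326131e-04, -5.21560514e+01,  4.65652907e+01,  1.60229841e-02,
        5.52224617e-05,  8.02276048e-06]), 'position': array([ 234.56473457, -497.24540256,  230.66671488]), 'tcp_rot': array([[ 9.04422583e-01,  4.26637454e-01, -5.23602745e-04],
       [ 4.26637774e-01, -9.04421964e-01,  1.05874118e-03],
       [-2.18591823e-05, -1.18093814e-03, -9.99999302e-01]]), 'wrist_force': array([ 0.05127971,  0.15000982, -0.24337959]), 'ft_torque': array([-0.00840267,  0.04532779, -0.01580721]), 'width': 85.43020450084829}
```

View pics/top0.png

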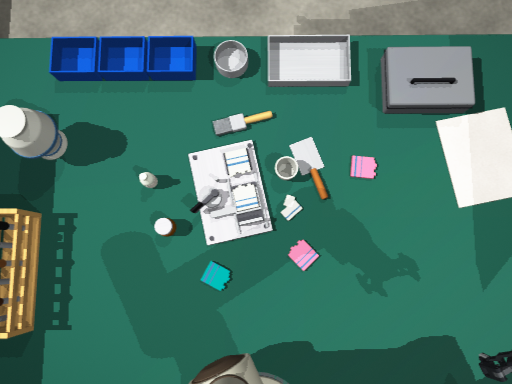

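View pics/side0.png

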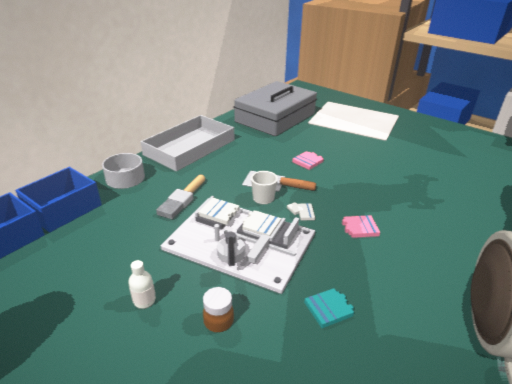

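Run:
```python
from h import *
z=np.load('pics/top.npz');p=z['p'];d=z['d'];P=cloud('top',d)
g=p.min(2)
m=((P[...,2]>6)&(P[...,2]<17)).astype(np.uint8);m[:130]=0;m[255:]=0;m[:,:182]=0;m[:,278:]=0
print(m.sum(), P[200,300],P[230,215])
m2=((g>110)).astype(np.uint8);m2[:130]=0;m2[255:]=0;m2[:,:182]=0;m2[:,278:]=0
for M in(m,m2):
    M=cv2.morphologyEx(M,cv2.MORPH_OPEN,np.ones((3,3)))
    c=max(cv2.findContours(M,0,1)[0],key=cv2.contourArea)
    w=np.array([cast('top',*q[0],12)[:2] for q in c],np.float32)
    r=cv2.minAreaRect(w);print(r,cv2.boxPoints(r).round(1).tolist())
c=p[120:260,135:325];cv2.imwrite('pics/crop1.png',cv2.cvtColor(cv2.resize(c,None,fx=4.2,fy=4.2,interpolation=2),4))
# heights
hp=(P[...,2]>55)&(P[...,2]<95);hp[:130]=0;hp[260:]=0;hp[:,:130]=0;hp[:,320:]=0
n,l,s,ce=cv2.connectedComponentsWithStats(hp.astype(np.uint8))
for i in range(1,n):
    if s[i,4]>5: Q=P[l==i];print(s[i],Q.mean(0).round(1),Q[:,2].max())
```

```text
3765 [ 566.42662025 -114.84546128   -5.06013354] [485.55306979 108.32970338  12.54950906]
((628.7261962890625, 80.02039337158203), (165.46401977539062, 174.24050903320312), 12.830445289611816) [[528.7000122070312, 146.60000610351562], [567.4000244140625, -23.299999237060547], [728.7000122070312, 13.399999618530273], [690.0, 183.3000030517578]]
((588.0071411132812, 72.04719543457031), (249.28395080566406, 175.86585998535156), 12.815319061279297) [[447.0, 130.10000610351562], [486.0, -41.29999923706055], [729.0, 14.0], [690.0, 185.39999389648438]]
[140 173  12  11 101] [614.2 280.2  70. ] 86.04240499169231
[191 202  12  11  62] [540.  148.9  73. ] 83.02399548273671
```

View pics/crop1.png

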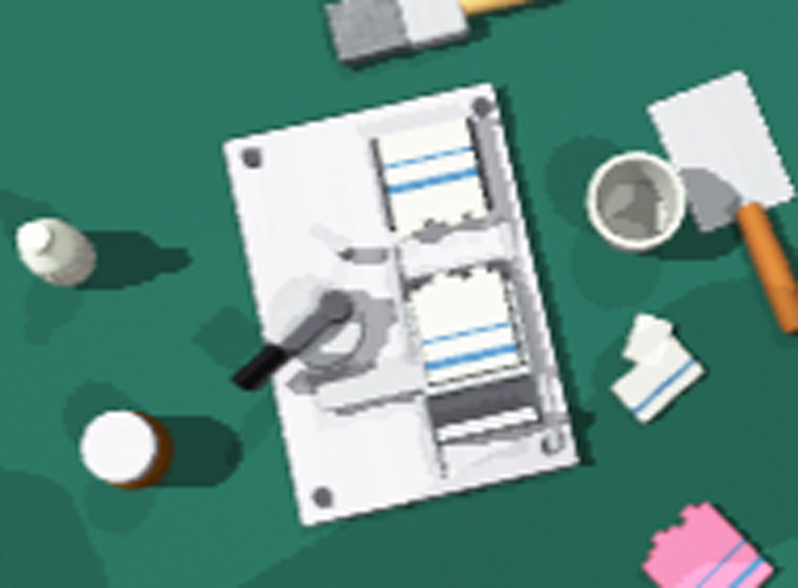

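```bash
cat >> h.py <<'E'
A=np.radians(12.8);RJ=np.array([[np.cos(A),-np.sin(A)],[np.sin(A),np.cos(A)]])
O=np.array([576.8,31.0])
def J(x,y): return RJ@[x,y]+O          # jig -> world
def plan(*pts,yaw=12.8+90):
    s=env.sense();R=s['tcp_rot'];y0=np.degrees(np.arctan2(R[1,0],R[0,0]))
    for (x,y,z) in pts:
        w=np.r_[J(x,y),z];print((R.T@(w-s['position'])/300).round(3).tolist(),'roll',round((y0-yaw)/180,3))
    print('jig now',(RJ.T@(s['position'][:2]-O)).round(1),s['position'].round(1),s['time'],s['wrist_force'].round(1),s['joints'].round(0))
E
echo
```

Call:
move_arm --targets '[[[0.86,-0.74,0],-0.3,1],[[0.86,-0.74,0],-0.3,1],[[0.86,-0.74,0],-0.3,1],[[0.86,-0.74,0],-0.3,1],[[0.86,-0.74,0],-0.3,1],[[0.86,-0.74,0],-0.3,1],[[0.86,-0.74,0],-0.3,1],[[0.86,-0.74,0],-0.3,1]]'

```text
time: 0.77
position: [370.5, -191.1, 231.2]
tcp_rot: [[0.18, 0.984, 0.0], [0.984, -0.18, -0.0], [-0.0, 0.0, -1.0]]
wrist_force: [0.9, 0.2, -0.7]
width: 0.0
```

```bash
python3 -c "
from h import *
plan((-42,105,150))"
```

```text
[1.119, 0.277, 0.271] roll -0.129
jig now [-250.3 -170.9] [ 370.5 -191.1  231.2] 0.7667 [ 0.9  0.2 -0.7] [-27. -13.  -7.  96.  -0.  73.]
```

Call:
move_arm --targets '[[[0.95,0.23,0.1],-0.129,1],[[0.95,0.23,0.1],-0.129,1],[[0.95,0.23,0.1],-0.129,1],[[0.95,0.23,0.1],-0.129,1],[[0.95,0.23,0.1],-0.129,1],[[0.95,0.23,0.1],-0.129,1],[[0.95,0.23,0.1],-0.129,1],[[0.95,0.23,0.1],-0.129,1]]'

```text
time: 1.43
position: [492.5, 79.2, 199.3]
tcp_rot: [[-0.22, 0.975, -0.002], [0.975, 0.22, 0.001], [0.001, -0.001, -1.0]]
wrist_force: [0.1, -0.2, 0.0]
width: 0.0
```

```bash
python3 -c "
from h import *
plan((-42,105,150),(-42,105,58))"
```

```text
[0.131, 0.098, 0.164] roll -0.0
[0.13, 0.099, 0.471] roll -0.0
jig now [-71.5  65.7] [492.5  79.2 199.3] 1.4333 [ 0.1 -0.2  0. ] [ 9. -2. -1. 92.  0. 86.]
```

Call:
move_arm --targets '[[[0.12,0.085,0.1],0,1],[[0.12,0.085,0.2],0,1],[[0.12,0.085,0.3],0,1],[[0.12,0.085,0.38],0,1],[[0.12,0.085,0.43],0,1],[[0.12,0.085,0.465],0,1],[[0.12,0.085,0.465],0,1],[[0.12,0.085,0.465],0,1]]'

```text
time: 2.1
position: [508.4, 114.6, 62.0]
tcp_rot: [[-0.216, 0.976, -0.0], [0.976, 0.216, -0.0], [-0.0, -0.0, -1.0]]
wrist_force: [1.8, 0.3, 0.9]
width: -0.0
```

Run:
```python
from h import *
plan((-42,105,58))
p,_=shot('top');q,_=shot('side')
a=cv2.resize(p[130:260,150:300],None,fx=3,fy=3);b=cv2.resize(q[150:300,160:330],(442,390))
cv2.imwrite('pics/c2.png',cv2.cvtColor(np.hstack([a[:,:350],b]),4))
```

```text
[0.028, 0.02, 0.013] roll -0.002
jig now [-48.2  96.7] [508.4 114.6  62. ] 2.1 [1.8 0.3 0.9] [ 13.   1. -13.  76.  -0.  90.]
```

View pics/c2.png

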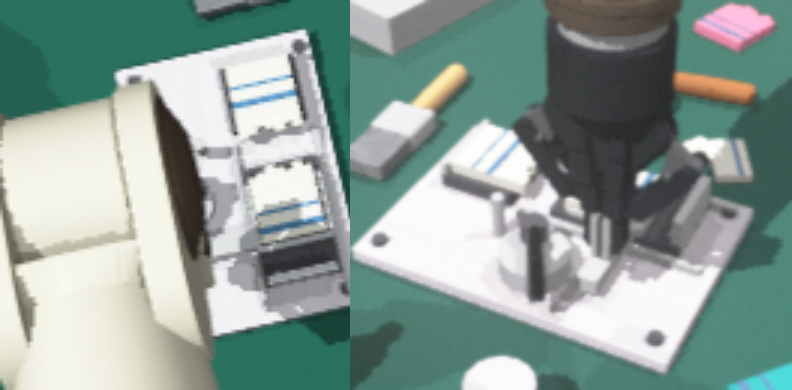

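```bash
cat >> h.py <<'E'
def sweep(ths,z=60):
    P=[]
    for t in ths:
        s,c=np.sin(t),np.cos(t);h=14.5*abs(s)+11*abs(c)+4
        P.append((20-58*c-h*s,75+58*s-h*c,z))
    plan(*P)
E
python3 -c "
from h import *
sweep(np.linspace(1.0,2.05,8))"
```

```text
[0.051, 0.058, 0.011] roll -0.002
[0.075, 0.079, 0.011] roll -0.002
[0.096, 0.105, 0.011] roll -0.002
[0.112, 0.135, 0.011] roll -0.002
[0.124, 0.167, 0.011] roll -0.002
[0.131, 0.192, 0.011] roll -0.002
[0.135, 0.219, 0.011] roll -0.002
[0.134, 0.248, 0.011] roll -0.002
jig now [-47.4  96.7] [509.2 114.8  63.2] 2.2 [-0.6 -0.6  0. ] [ 13.   1. -13.  76.  -0.  90.]
```

Call:
move_arm --targets '[[[0.05,0.055,0.01],0,1],[[0.075,0.08,0.01],0,1],[[0.095,0.105,0.01],0,1],[[0.11,0.135,0.01],0,1],[[0.125,0.165,0.01],0,1],[[0.13,0.19,0.01],0,1],[[0.135,0.22,0.01],0,1],[[0.135,0.25,0.01],0,1]]'

```text
time: 2.87
position: [571.8, 170.2, 58.7]
tcp_rot: [[-0.216, 0.976, -0.003], [0.976, 0.216, -0.002], [-0.001, -0.004, -1.0]]
wrist_force: [-7.8, -4.2, -1.4]
width: -0.1
```

Run:
```python
from h import *
sweep(np.linspace(2.15,3.15,8))
q,_=shot('side')
cv2.imwrite('pics/c3.png',cv2.cvtColor(cv2.resize(q[150:300,160:330],(510,450)),4))
```

```text
[-0.004, 0.024, -0.004] roll -0.002
[-0.012, 0.053, -0.004] roll -0.002
[-0.025, 0.08, -0.004] roll -0.002
[-0.043, 0.106, -0.005] roll -0.002
[-0.066, 0.13, -0.005] roll -0.002
[-0.093, 0.15, -0.005] roll -0.002
[-0.124, 0.165, -0.005] roll -0.002
[-0.156, 0.175, -0.005] roll -0.002
jig now [ 26.  136.9] [571.8 170.2  58.7] 2.8667 [-7.8 -4.2 -1.4] [17. 12. -2. 77. -0. 94.]
```

View pics/c3.png

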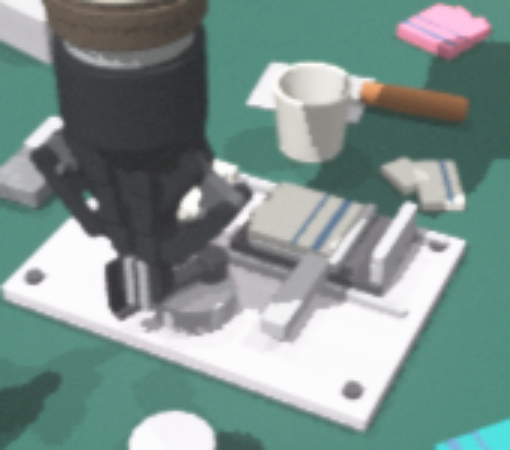

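Call:
move_arm --targets '[[[-0.005,0.025,0],0,1],[[-0.012,0.055,0],0,1],[[-0.025,0.08,0],0,1],[[-0.045,0.105,0],0,1],[[-0.065,0.13,0],0,1],[[-0.095,0.15,0],0,1],[[-0.125,0.165,0],0,1],[[-0.15,0.175,0],0,1]]'

```text
time: 3.58
position: [633.3, 138.7, 58.7]
tcp_rot: [[-0.217, 0.976, -0.002], [0.976, 0.217, 0.002], [0.002, -0.002, -1.0]]
wrist_force: [-5.9, 5.0, -2.0]
width: -0.0
```

Run:
```python
from h import *
sweep([3.14])
q,_=shot('side')
cv2.imwrite('pics/c4.png',cv2.cvtColor(cv2.resize(q[150:300,160:330],(510,450)),4))
```

```text
[-0.008, -0.003, -0.004] roll -0.001
jig now [78.9 92.5] [633.3 138.7  58.7] 3.5833 [-5.9  5.  -2. ] [12. 19.  7. 78.  0. 90.]
```

View pics/c4.png

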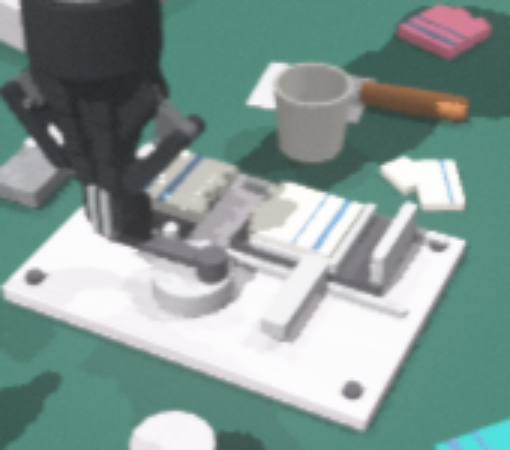

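Call:
move_arm --targets '[[[-0.007,0,0],0,1],[[-0.014,0,0],0,1],[[-0.02,0,0],0,1],[[-0.02,0,0],0,1]]'

```text
time: 3.97
position: [634.5, 135.7, 58.9]
tcp_rot: [[-0.219, 0.976, -0.001], [0.976, 0.219, 0.006], [0.006, 0.0, -1.0]]
wrist_force: [-5.1, 17.4, -4.0]
width: 0.1
```

Call:
move_arm --targets '[[[-0.005,0,0],0,1],[[-0.01,0,0],0,1],[[-0.01,0,0],0,1]]'

```text
time: 4.22
position: [634.6, 135.4, 59.0]
tcp_rot: [[-0.221, 0.975, -0.002], [0.975, 0.221, 0.011], [0.011, 0.001, -1.0]]
wrist_force: [-7.1, 30.7, -3.6]
width: -0.0
```

Call:
move_arm --targets '[[[0.05,0,0],0,1],[[0.12,0,0],0,1],[[0.12,0,-0.1],0,1],[[0.12,0,-0.2],0,1],[[0.12,0,-0.3],0,1],[[0.12,0,-0.35],0,1],[[0.12,-0.05,-0.35],0,1],[[0.12,-0.1,-0.35],0,1]]'

```text
time: 4.88
position: [599.7, 158.1, 165.9]
tcp_rot: [[-0.216, 0.976, 0.004], [0.976, 0.216, 0.0], [-0.001, 0.004, -1.0]]
wrist_force: [-1.2, -0.1, -0.0]
width: 0.5
```

Run:
```python
from h import *
plan((-115,0,150),(-115,0,30))
```

```text
[-0.399, -0.55, 0.051] roll -0.002
[-0.399, -0.551, 0.451] roll -0.002
jig now [ 50.5 118.9] [599.7 158.1 165.9] 4.8833 [-1.2 -0.1 -0. ] [15. 14. 13. 89. -0. 92.]
```

Call:
move_arm --targets '[[[-0.4,-0.55,0],0,1],[[-0.4,-0.55,0],0,1],[[-0.4,-0.55,0],0,1],[[-0.4,-0.55,0],0,1],[[-0.4,-0.55,0],0,1],[[-0.4,-0.55,0],0,1],[[-0.4,-0.55,0],0,1],[[-0.4,-0.55,0],0,1]]'

```text
time: 5.55
position: [464.3, 5.1, 164.7]
tcp_rot: [[-0.215, 0.977, 0.003], [0.977, 0.215, -0.0], [-0.001, 0.002, -1.0]]
wrist_force: [-0.2, -0.5, -0.2]
width: 0.5
```

Call:
move_arm --targets '[[[0,0,0.1],0,1],[[0,0,0.2],0,1],[[0,0,0.3],0,1],[[0,0,0.36],0,1],[[0,0,0.4],0,1],[[0,0,0.44],0,1],[[0,0,0.44],0,1]]'

```text
time: 6.13
position: [463.2, 5.5, 30.0]
tcp_rot: [[-0.217, 0.976, -0.002], [0.976, 0.217, -0.0], [0.0, -0.002, -1.0]]
wrist_force: [-0.3, -0.1, 0.5]
width: -0.1
```

Run:
```python
from h import *
plan((-93.5,0,32),(-63.5,0,32))
p,_=shot('top');q,_=shot('side')
a=cv2.resize(p[130:260,150:300],None,fx=3,fy=3);b=cv2.resize(q[150:300,160:330],(442,390))
cv2.imwrite('pics/c5.png',cv2.cvtColor(np.hstack([a[:,:350],b]),4))
```

```text
[-0.001, 0.076, -0.007] roll -0.002
[-0.0, 0.176, -0.007] roll -0.002
jig now [-116.4    0.3] [463.2   5.5  30. ] 6.1333 [-0.3 -0.1  0.5] [  1.  -6. -23.  73.  -0.  78.]
```

View pics/c5.png

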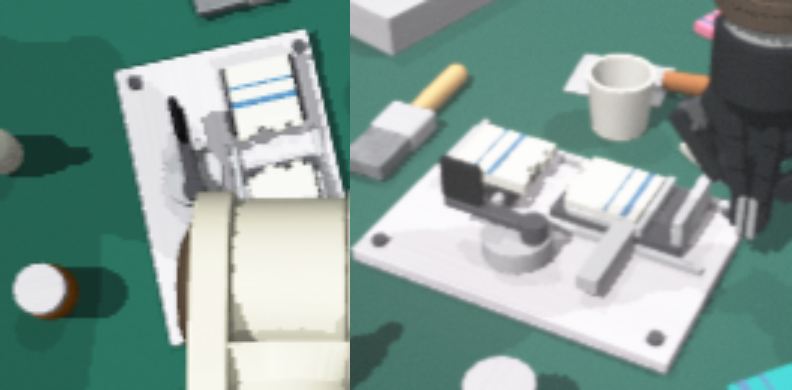

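Call:
move_arm --targets '[[[0,0.03,0],0,1],[[0,0.05,0],0,1],[[0,0.063,0],0,1],[[0,0.076,0],0,1],[[0,0.088,0],0,1],[[0,0.1,0],0,1],[[0,0.112,0],0,1],[[0,0.124,0],0,1]]'

```text
time: 6.9
position: [499.9, 13.0, 31.8]
tcp_rot: [[-0.216, 0.976, -0.001], [0.976, 0.216, -0.0], [0.0, -0.001, -1.0]]
wrist_force: [-3.9, -0.8, 2.9]
width: 0.2
```

Call:
move_arm --targets '[[[0,0.01,0],0,1],[[0,0.02,0],0,1],[[0,0.028,0],0,1],[[0,0.035,0],0,1],[[0,0.042,0],0,1],[[0,0.047,0],0,1],[[0,0.047,0],0,1]]'

```text
time: 7.48
position: [514.1, 16.2, 31.8]
tcp_rot: [[-0.216, 0.976, 0.0], [0.976, 0.216, 0.0], [0.0, 0.0, -1.0]]
wrist_force: [-0.5, 0.4, 1.0]
width: 0.2
```

Run:
```python
from h import *
plan((-63.5,0,32))
q,_=shot('side')
cv2.imwrite('pics/c6.png',cv2.cvtColor(cv2.resize(q[150:300,160:330],(510,450)),4))
```

```text
[0.002, 0.003, -0.001] roll -0.002
jig now [-64.4  -0.5] [514.1  16.2  31.8] 7.4833 [-0.5  0.4  1. ] [  2.   1. -16.  73.   0.  79.]
```

View pics/c6.png

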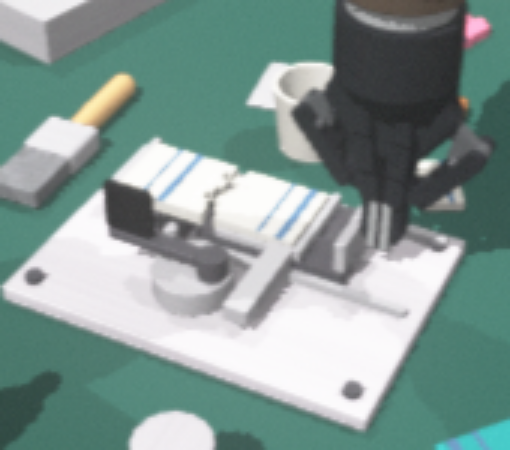

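Call:
move_arm --targets '[[[0,0.006,0],0,1],[[0,0.012,0],0,1],[[0,0.018,0],0,1],[[0,0.018,0],0,1]]'

```text
time: 7.87
position: [518.8, 17.3, 31.7]
tcp_rot: [[-0.216, 0.976, -0.001], [0.976, 0.216, -0.0], [0.0, -0.001, -1.0]]
wrist_force: [-3.9, -1.0, 2.6]
width: 0.5
```

Call:
move_arm --targets '[[[0,0.006,0],0,1],[[0,0.012,0],0,1],[[0,0.018,0],0,1],[[0,0.018,0],0,1]]'

```text
time: 8.2
position: [519.4, 17.4, 31.4]
tcp_rot: [[-0.215, 0.976, -0.01], [0.977, 0.215, -0.002], [0.0, -0.01, -1.0]]
wrist_force: [-30.3, -6.8, 18.5]
width: -0.2
```

Call:
move_arm --targets '[[[0,-0.04,0],0,1],[[0,-0.12,0],0,1],[[0,-0.15,0],0,1],[[0,-0.15,-0.1],0,1],[[0,-0.15,-0.2],0,1],[[0,-0.15,-0.3],0,1],[[0,-0.15,-0.4],0,1],[[0,-0.15,-0.5],0,1]]'

```text
time: 8.87
position: [480.8, 8.8, 183.6]
tcp_rot: [[-0.216, 0.976, 0.002], [0.976, 0.216, 0.0], [-0.0, 0.002, -1.0]]
wrist_force: [1.0, 0.1, 1.5]
width: 0.1
```

Call:
move_arm --targets '[[[-0.9,0,-0.1],0,1],[[-0.9,0,-0.1],0,1],[[-0.9,0,-0.1],0,1],[[-0.9,0,-0.1],0,1],[[-0.9,0,-0.1],0,1],[[-0.9,0,-0.1],0,1],[[-0.9,0,-0.1],0,1],[[-0.9,0,-0.1],0,1]]'

```text
time: 9.53
position: [539.6, -259.3, 211.2]
tcp_rot: [[-0.212, 0.977, 0.001], [0.977, 0.212, -0.001], [-0.001, 0.001, -1.0]]
wrist_force: [0.3, -0.1, 0.2]
width: -0.1
```

Run:
```python
from h import *
plan()
p,_=shot('top');q,_=shot('side')
a=cv2.resize(p[130:260,135:300],None,fx=3,fy=3)[:,:400];b=cv2.resize(q[170:290,150:280],(400,390))
cv2.imwrite('pics/c7.png',cv2.cvtColor(np.hstack([a,b]),4))
```

```text
jig now [-100.6 -274.9] [ 539.6 -259.3  211.2] 9.5333 [ 0.3 -0.1  0.2] [-26.  11.  15.  94.  -0.  52.]
```

View pics/c7.png

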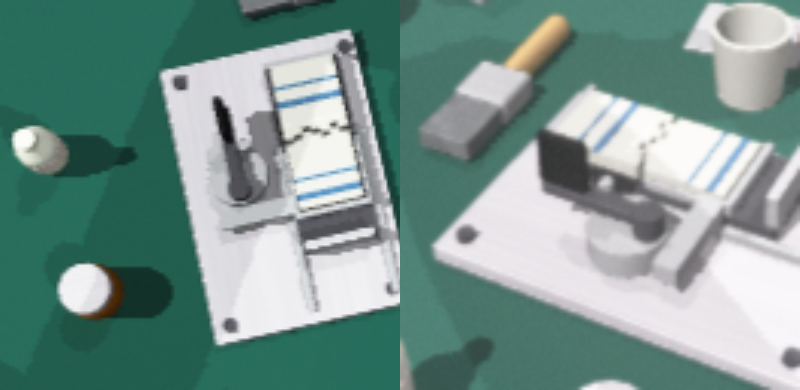

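```bash
python3 -c "
from h import *
print(env.close_job())"
```

```text
the job is handed in; nothing more can be done
None
```

The jig is closed and the job is handed in, at about 9.6 s on the robot's clock. I did it with the shut fingertips, and nothing was picked up.

- **Lever:** I swept it over the outer side until it stood against its stop. There the fingertip stopped moving while the force rose from 18 N to about 31 N. A picture taken before I touched the slide showed the lever pointing forward along the jig.
- **Slide:** I then pushed its rear plate forward. After the first push the force was near zero, so the end stop was not yet certain. I pushed about 5 mm further, until the tip stopped moving and the force along the slide rose to about 31 N.
- **Last checks:** After backing off, the final two views showed the lever still along the jig's forward direction, to within a degree or two by eye in the top view. The tile piece lay flat with only a thin crack line between it and its other half. The glue, jar, cup and brush looked unmoved.
- **Not checked:** I did not measure the slide travel or the cam angle in the last pictures. The spatula and shard were outside those close-ups, or only partly in them, but the fingers never went near either one at low height.

No check failed or disagreed.

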